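# Set the width guide of a tin-labelling jig with its knurled wheel and lock it

## Task

On the grey tin-labelling jig, roll the knurled wheel with a fingertip pressed on its top, stroke after stroke, so that the movable guide closes towards the fence until its pointer is in line with the pointer of the gauge clip. Then push the lock lever fully over to its other side and leave the jig alone. Do not push the guide itself, and pick up or move nothing else on the counter.

Things in the scene. Friction and masses are not known exactly. Their poses are not given: they have to be found in the camera images.
- jig: the fixed grey jig, a base plate 300 x 360 x 20 mm screwed to the counter; origin at the centre of its underside. Its +x is away from its front edge (the wheel and lever stand at the front, the gauge bar along the back), +y points from the guide to the fence. It stands turned by up to 17 degrees. The fixed fence is an aluminium bar along x with its inner face at y = +110 mm, 75 mm high.
- wheel_top (a point): highest point of the untouched knurled steel wheel, at jig (-100, 30, 97) mm, fixed to the jig, axes as the jig's. The wheel is 64 mm in diameter and 28 mm wide, on an axle parallel to jig x, so its top runs along jig y. Between aluminium yoke plates that reach 72 mm high, 22 mm either side of its middle; nothing else stands within 30 mm of it along y.
- wheel: the knurled wheel, origin at its axle's middle, 32 mm below its top. Wheel and guide ride on one sprung carriage plate: under a fingertip on the wheel they sink together by up to 7 mm (about 3 N to start, 7 N at 3 mm, 11 N at 6 mm, then rigid). Rolling the top towards jig +y moves the guide towards +y, 10 mm per radian, i.e. 3.1 mm per 10 mm of fingertip travel without slip; rolling it back opens the guide. About 1.7 N at the rim turns it; it stays where it is left.
- guide: the movable guide, an aluminium bar along jig x, 120 x 12 mm, top 72 mm above the counter, opposite the fence; it slides along jig y, driven by the wheel (and sinks a few mm with the carriage while the wheel is pressed). Origin under the bar's middle line, at the counter's height. It is not to be pushed directly.
- guide_tip (a point): point of the small brass pointer at the far end of the guide, 55 mm above the counter, pointing to jig +x. At the start it is 14 to 36 mm short of the clip's point in jig +y; the guide can overrun the clip.
- clip_tip (a point): point of the brass gauge clip that sits on the dark gauge bar along the jig's back edge; a pointer of the same shape pointing to jig -x, fixed, axes as the jig's. The guide is set when guide_tip and clip_tip have the same place along jig y (they stay 4 mm apart along x).
- lock (a joint): lock lever angle in rad: 0 to 0.2 at the start (leaning to the jig's front, -x), 1.0 fully over to jig +x. Pivot at jig (-60, -130, 42) mm, hinge along jig y, steel rod 70 mm long, about 1 N at the knob moves it; stays where it is left.
- lock_tip (a point): centre of the black ball knob, 26 mm in diameter, at the lever's top; it stands 103 mm above the counter at 0 and at 1.0 rad, and travels 67 mm along jig x between them (112 mm high half-way). The lever's base block, 70 x 50 mm, reaches 45 mm above the counter.
- jig_tin: tin, 60 mm diameter, 90 mm high, standing on the jig by the fence; loose, leave it; origin at the centre of its underside (as for all the following)
- weight: small brass weight, 30 mm diameter, 38 mm high, on the jig's front between wheel and lever; loose, leave it
- pot: small pot, 44 mm diameter, 45 mm high, on the jig's far corner behind the lever; loose, leave it
- mug: white mug, 76 mm diameter, 85 mm high, on the counter beside the jig; loose, leave it
- tin: tall tin, 74 mm diameter, 120 mm high, on the counter beside the jig; loose, leave it
- jar: jar with wooden lid, 72 mm diameter, 100 mm high, on the counter beside the jig; loose, leave it
- scoop: steel scoop with wooden handle, 165 mm long, 60 mm high, lying beside the jig; loose, leave it

How it is judged:
On the way, in this order (a step that is already met when the one before it is completed fails the run):
1. a finger presses on the knurled wheel (contact force between the fingers and wheel above 0.5 N), for 0.1 s.
2. the guide's pointer is in line with the clip's (within 2.5 mm), the lever still unlocked (y of guide_tip in the frame of clip_tip between -0.0025 and 0.0025 m and value of joint lock below 0.5 rad), for 0.2 s.
3. the lock lever is fully over (value of joint lock above 0.85 rad), for 0.1 s.
At the end, for the whole second after the job is handed in: The guide's pointer is within 2.5 mm of the clip's along the jig's y and at rest, and the lock lever is over at 0.85 rad or more (of 1.0) (y of guide_tip in the frame of clip_tip between -0.0025 and 0.0025 m and value of joint lock above 0.85 rad and linear speed of guide below 0.003 m/s); the robot touches nothing.
It fails at once if the arm pushes the guide itself (over 1 N) (contact force between the arm and guide above 1 N).
It fails at once if the fingers push the guide itself (over 1 N) (contact force between the fingers and guide above 1 N).
It fails at once if a loose thing is lifted, knocked over or moved by more than 20 mm (distance of any of jig_tin, weight, pot, mug, tin, jar, scoop from where it was at the start of the episode above 0.02 m).
It also fails if it takes over 58 s, if anything falls off the work surface, if the arm or the gripper's body presses on something with over 40 N, if the wrist force passes 120 N, or if a joint passes its speed limit or range.

## Robot

A 6-joint arm with a two-finger parallel gripper is mounted at the origin on the work surface. World frame = base frame: x ahead of the robot, y to its left, z up, the work surface at z = 0. Lengths are in m, angles in rad, forces in N, time in s.
With the tool pointing down it reaches from about 0.375 to 0.9 m from the base axis. Payload 3.1 kg.
Tool frame: the origin (TCP) lies at the very end of the fingers, on their centre line; the grasp point (between the pads) lies robot.grasp_offset behind it (robot.grasp_offset is the distance from the TCP to the grasp point, in m); z points along the fingers, y is the direction in which the jaws open and shut (so a half turn about z gives the same grasp; the last joint's range is limited). The gripper opens to 87 mm and grips with 3 to 60 N. Pads are 19 mm wide; open, the fingers measure 117 mm over their backs; the gripper's body (75 mm by 190 mm) begins 51 mm behind the grasp point.
Start: joints at [1.127, 0.527, 1.433, -0, 1.181, -0.178], TCP at [0.164, 0.603, 0.223] pointing down, gripper open.
Joint ranges: [-3.08, 3.08], [-0.75, 2.2], [0.22, 2.44], [-1.43, 4.57], [0, 2.65], [-2.85, 2.85]. Speed limits (rad/s): [2.79, 2.79, 3.14, 3.14, 3.14, 3.14].

## Interface

Orientations are given as a unit quaternion [x, y, z, w].
In Python, from rig import robot gives the robot as it stands.
- The arm moves only by the tool drive_tool, never from a script. Its argument "targets" is one flat list of numbers, 6 for each row, row after row: the shift along the tool's x, y, z in cm, then the turn, a rotation vector about the tool's x, y, z in degrees. A call has 1 to 12 rows; each row is the pose to reach, as a shift and turn from the pose commanded when the call began, along the tool's axes at that moment; what a row does not reach only later rows make up. A row lasts 1/12 s, in which the tool goes at most 41.7 mm and 7.16 degrees, less where a joint would pass 70% of its speed; a pose out of reach is approached as far as the arm can. A call with a gripper value outside its range is refused whole. "grip" is the gripper command: -1 is fully open, 1 is shut, values between are in proportion, set as the call begins (left out, the last holds). The fingers move at their own pace and stop on an object; "squeeze" is the grip in N (left out, the last holds). Time passes only in rows, so rows that repeat a pose let the fingers close. It gives the time, the measured TCP pose, the force and the opening at its end, in the units of the state.
- robot.get_obs(): the state, without advancing time (a new reading comes with each control period).
- robot.camera(name): name is "scene" or "top"; returns (picture, depth): 384x512x3 uint8, red, green, blue; 384x512 float32, m along the optical axis (not along the pixel's ray), 0 where there is no reading.
- robot.calibration(name): a dict with "mtx" (3x3 intrinsics, pixels), "distortion" ([k1, k2, p1, p2, k3] as OpenCV has them; the pictures are not rectified), "R" (3x3) and "t" (3): a world point X has camera coordinates R X + t. Camera axes: x right, y down, z forward; pixel columns grow to the right and rows downward; lengths in m; the calibration is good to about 2 mm. A picture is of the moment at which its call begins. calibration takes no time and is no camera call.
- robot.hand_in(): hands the job in, once; it reports no verdict.
The state is a dict: "time": time; "q": joint angles; "joint_velocities": joint speeds; "joint_torque": joint torques, N m; "position": TCP position; "tool_rot": TCP orientation; "ft_force": force on the tool from outside, world axes, zero at the start; "moment": the same for the moment, N m; "grip_width": finger opening in m.
Only numpy, scipy, OpenCV 4.12 (cv2) and the standard library are available. Lean on these libraries where they do the work, as an engineer would, in place of code of your own. Each camera call takes 0.05 s, during which the arm holds its last target.

## Working session

There is one attempt and no reset: what is moved stays moved. The work goes in short steps, Python scripts to look and compute and a tool call to move; the robot and the scene stay as the last step left them, time stands still between calls to the robot, and variables do not carry over. Pictures are saved under pics/ and viewed, and the job is handed in when it is done.

Besides the shell and the picture viewer there is one more tool, called as name(argument=value, ...), one argument or row to a line, values as JSON. drive_tool: Moves the arm, as the interface text tells. Its arguments: {"type":"object","properties":{"targets":{"type":"array","items":{"type":"number"}},"grip":{"type":"number"},"squeeze":{"type":"number"}},"required":["targets"]}

```bash
mkdir -p pics; ls; python3 - <<'E'
from rig import robot
import cv2, numpy as np
print(robot.get_obs())
for n in("scene","top"):
    im,d=robot.camera(n); cv2.imwrite(f"pics/{n}0.png",im[:,:,::-1]); np.save(f"pics/{n}0.npy",d); np.save(f"pics/{n}0im.npy",im)
    c=robot.calibration(n); print(n,c)
E
```

```text
pics
{'time': 0.0, 'q': array([ 1.12650826e+00,  5.28449979e-01,  1.43391189e+00,  5.50708983e-06,
        1.18139408e+00, -1.78514336e-01]), 'joint_velocities': array([-3.17351923e-04,  6.54752429e-04, -2.07685502e-04,  6.00189535e-04,
       -3.75542793e-04,  5.79744873e-05]), 'joint_torque': array([-3.19751489e-04, -4.40042675e+01, -1.76589632e+01,  6.32145884e-02,
        5.85199194e-02, -1.77932811e-04]), 'position': array([0.1638166 , 0.60238528, 0.22157854]), 'tool_rot': array([ 1.32497065e-01,  9.91182807e-01, -1.02884329e-03, -3.33831979e-04]), 'ft_force': array([-0.19133224, -0.55987558,  0.13772582]), 'moment': array([-0.0070012 , -0.02263322, -0.01357768]), 'grip_width': 0.08691562748488532}
scene {'mtx': array([[369.2111483 ,   0.        , 253.91792784],
       [  0.        , 369.2111483 , 193.36757556],
       [  0.        ,   0.        ,   1.        ]]), 'distortion': array([0.01284788, 0.        , 0.        , 0.        , 0.        ]), 'R': array([[-0.69300552,  0.72091693, -0.00470483],
       [ 0.61999628,  0.5926365 , -0.51418537],
       [-0.36789669, -0.35925027, -0.85766618]]), 't': array([ 0.37404433, -0.31456766,  1.11327121])}
top {'mtx': array([[450.03156558,   0.        , 258.9841144 ],
       [  0.        , 450.03156558, 187.58360614],
       [  0.        ,   0.        ,   1.        ]]), 'distortion': array([-0.00240959,  0.        ,  0.        ,  0.        ,  0.        ]), 'R': array([[ 0.00241512, -0.99980925,  0.01938098],
       [-0.99101654, -0.00498457, -0.13364644],
       [ 0.13371755, -0.0188841 , -0.99083955]]), 't': array([-8.99266809e-04,  5.87913730e-01,  1.04122683e+00])}
```

View pics/scene0.png

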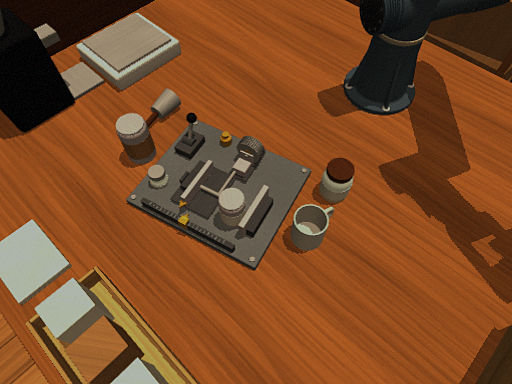

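View pics/top0.png

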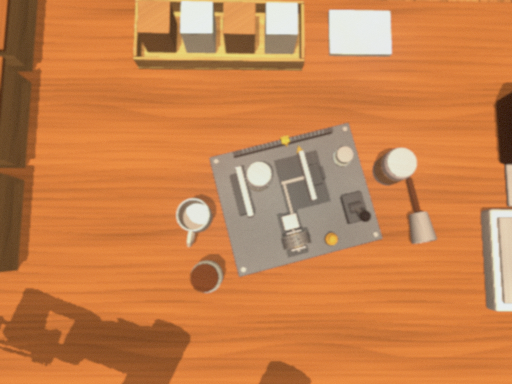

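```bash
cat > h.py <<'E'
import numpy as np, cv2
from rig import robot
C={n:robot.calibration(n) for n in("scene","top")}
def ray(n,px):
    c=C[n];p=cv2.undistortPoints(np.array(px,float).reshape(-1,1,2),c["mtx"],c["distortion"]).reshape(-1,2)
    d=np.c_[p,np.ones(len(p))]@c["R"]; o=-c["R"].T@c["t"]; return o,d
def onz(n,px,z):
    o,d=ray(n,px); return o+d*((z-o[2])/d[:,2])[:,None]
def proj(n,X):
    c=C[n];return cv2.projectPoints(np.array(X,float).reshape(-1,1,3),cv2.Rodrigues(c["R"])[0],c["t"],c["mtx"],c["distortion"])[0].reshape(-1,2)
E
python3 - <<'E'
from h import *
im=np.load("pics/top0im.npy")
hsv=cv2.cvtColor(im,cv2.COLOR_RGB2HSV)
m=((hsv[...,1]<90)&(hsv[...,2]<140)).astype(np.uint8)
m[:110]=0;m[290:]=0;m[:,:200]=0;m[:,390:]=0
m=cv2.morphologyEx(m,cv2.MORPH_OPEN,np.ones((5,5)))
m=cv2.morphologyEx(m,cv2.MORPH_CLOSE,np.ones((9,9)))
cs,_=cv2.findContours(m,cv2.RETR_EXTERNAL,cv2.CHAIN_APPROX_NONE)
c=max(cs,key=cv2.contourArea);h=cv2.convexHull(c);print(cv2.contourArea(h))
W=onz("top",h.reshape(-1,2),0.02)
r=cv2.minAreaRect((W[:,:2]*1000).astype(np.float32));print(r,cv2.boxPoints(r))
print(cv2.approxPolyDP(h,6,True).reshape(-1,2))
for n,(x0,y0,x1,y1) in dict(top=(200,115,395,285),scene=(115,100,325,275)).items():
    I=np.load(f"pics/{n}0im.npy")[y0:y1,x0:x1,::-1]
    k=3.6 if n=="top" else 3.4
    cv2.imwrite(f"pics/{n}0c.png",cv2.resize(I,None,fx=k,fy=k,interpolation=cv2.INTER_CUBIC))
E
```

```text
2230.0
((609.5851440429688, -105.81895446777344), (131.04046630859375, 112.69698333740234), 14.23592758178711) [[ 532.22003   -67.31328 ]
 [ 559.9339   -176.54948 ]
 [ 686.95026  -144.32463 ]
 [ 659.2364    -35.088425]]
[[316 151]
 [328 201]
 [293 209]
 [275 161]]
```

```bash
ls pics
```

```text
scene0.npy
scene0.png
scene0c.png
scene0im.npy
top0.npy
top0.png
top0c.png
top0im.npy
```

View pics/top0c.png

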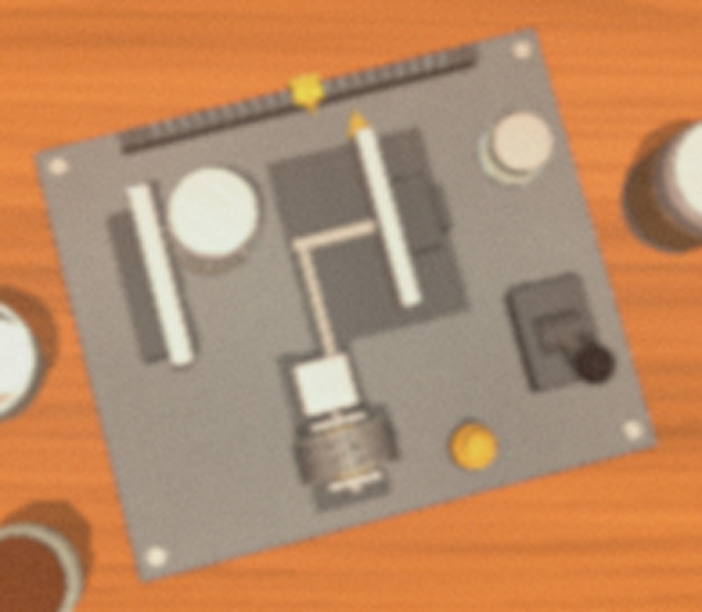

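View pics/scene0c.png

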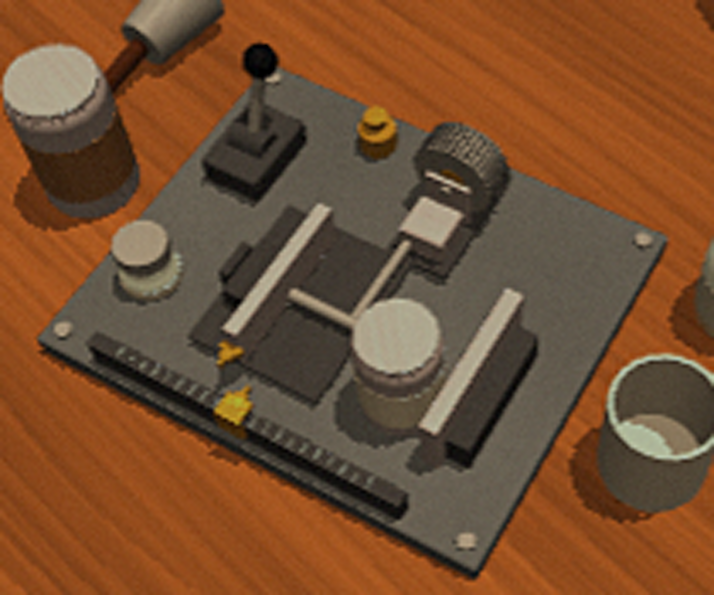

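```bash
python3 - <<'E'
from h import *
im=np.load("pics/top0im.npy")
hsv=cv2.cvtColor(im,cv2.COLOR_RGB2HSV)
for p in [(225,220),(300,258),(360,170),(290,150),(180,150),(450,120)]: print(p,im[p[1],p[0]],hsv[p[1],p[0]])
m=(hsv[...,1]<110).astype(np.uint8)
m[:110]=0;m[290:]=0;m[:,:200]=0;m[:,392:]=0
m=cv2.morphologyEx(m,cv2.MORPH_OPEN,np.ones((3,3)))
cs,_=cv2.findContours(m,cv2.RETR_EXTERNAL,cv2.CHAIN_APPROX_NONE)
c=max(cs,key=cv2.contourArea);h=cv2.convexHull(c);print(cv2.contourArea(h))
W=onz("top",h.reshape(-1,2),0.02)
r=cv2.minAreaRect((W[:,:2]*1000).astype(np.float32));print(r,cv2.boxPoints(r))
print(cv2.approxPolyDP(h,6,True).reshape(-1,2))
E
```

```text
(225, 220) [168 136 115] [ 12  80 168]
(300, 258) [163 151 137] [ 16  41 163]
(360, 170) [160 143 130] [ 13  48 160]
(290, 150) [162 146 135] [ 12  42 162]
(180, 150) [227 135  68] [ 13 179 227]
(450, 120) [207 121  59] [ 13 182 207]
17779.5
((566.72705078125, -86.281494140625), (298.22772216796875, 358.8694763183594), 14.82783031463623) [[ 376.6587    49.01739]
 [ 468.4989  -297.90143]
 [ 756.7954  -221.58038]
 [ 664.9552   125.33844]]
[[347 123]
 [381 238]
 [239 275]
 [210 158]]
```

```bash
cat >> h.py <<'E'
A=np.deg2rad(14.83);O=np.array([.5667,-.0863,0]);RJ=np.array([[np.cos(A),-np.sin(A),0],[np.sin(A),np.cos(A),0],[0,0,1]])
def j2w(p): return np.atleast_2d(p)/1000@RJ.T+O
def w2j(p): return (np.atleast_2d(p)-O)@RJ*1000
E
python3 - <<'E'
from h import *
P=[(-100,30,97),(-60,-130,42),(-93,-130,103),(-150,180,20),(150,180,20),(150,-180,20),(-150,-180,20)]
print(j2w(P[:2]))
for n,x0,y0,k in(("top",200,115,3.6),("scene",115,100,3.4)):
    I=np.load(f"pics/{n}0im.npy");print(n,(proj(n,j2w(P))-[x0,y0])*k)
    hsv=cv2.cvtColor(I,cv2.COLOR_RGB2HSV)
    m=((hsv[...,0]>16)&(hsv[...,0]<34)&(hsv[...,1]>130)).astype(np.uint8)
    N,l,s,c=cv2.connectedComponentsWithStats(m)
    for i in range(1,N):
        x,y=c[i]
        if s[i,4]>4 and 115<x<390 and 115<y<285: print(s[i],c[i],"jig@55:",w2j(onz(n,c[i],.055)),"crop",((c[i]-[x0,y0])*k))
    J=I[(125 if n=="top" else 190):(165 if n=="top" else 235),(265 if n=="top" else 160):(320 if n=="top" else 205),::-1]
    cv2.imwrite(f"pics/{n}0z.png",cv2.resize(J,None,fx=14,fy=14,interpolation=cv2.INTER_NEAREST))
E
```

```text
[[ 0.46235249 -0.08289451  0.097     ]
 [ 0.54197238 -0.22732675  0.042     ]]
top [[348.84577759 449.51016704]
 [556.24276705 331.02715801]
 [593.45848842 373.10113439]
 [138.3487207  583.17746676]
 [ 29.61548865 151.58565933]
 [533.15846658  24.67119011]
 [657.2117164  444.3931703 ]]
[280 135  10  11  77] [284.66233766 139.80519481] jig@55: [[137.57272891  -9.08849965  55.        ]] crop [304.78441558  89.2987013 ]
[297 147   4   5  13] [298.38461538 148.84615385] jig@55: [[107.93319212 -35.21420265  55.        ]] crop [354.18461538 121.84615385]
[326 233  12  12 113] [331.12389381 238.92035398] jig@55: [[-118.54520386  -52.52231086   55.        ]] crop [472.0460177  446.11327434]
scene [[463.02818227 138.34733658]
 [255.49873589 140.89824006]
 [268.04929752  57.14354581]
 [671.58593896 233.64899686]
 [477.88280504 570.79669436]
 [ 36.20123183 336.30528785]
 [270.63973084  59.35847768]]
[220 131  12  15 106] [225.71698113 138.1509434 ] jig@55: [[-105.23642678  -48.39093842   55.        ]] crop [376.43773585 129.71320755]
[244 150   4   2   5] [245.8 150.2] jig@55: [[-96.42827281  15.96145929  55.        ]] crop [444.72 170.68]
[179 200   8   8  37] [181.56756757 203.37837838] jig@55: [[108.12090227 -37.50297628  55.        ]] crop [226.32972973 351.48648649]
[178 213  11  16  91] [183.53846154 219.82417582] jig@55: [[140.89404166  -9.36766786  55.        ]] crop [233.03076923 407.4021978 ]
```

```bash
sleep 1
```

```text
(no output)
```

View pics/top0z.png

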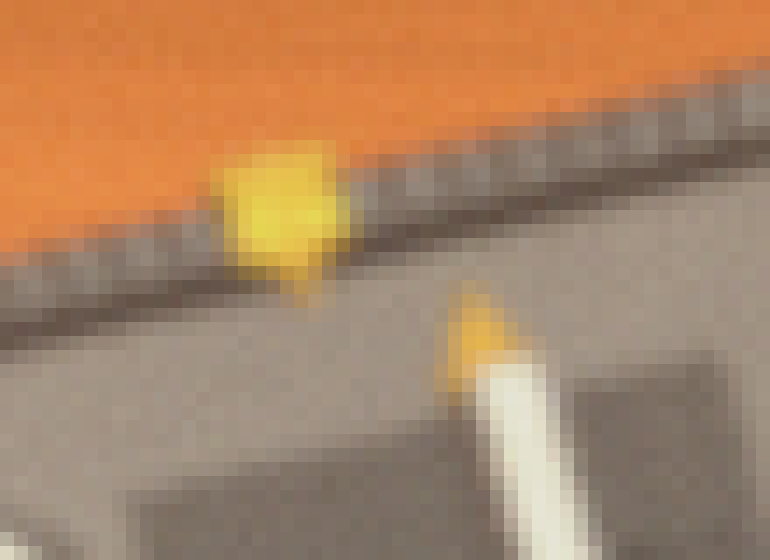

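View pics/scene0z.png

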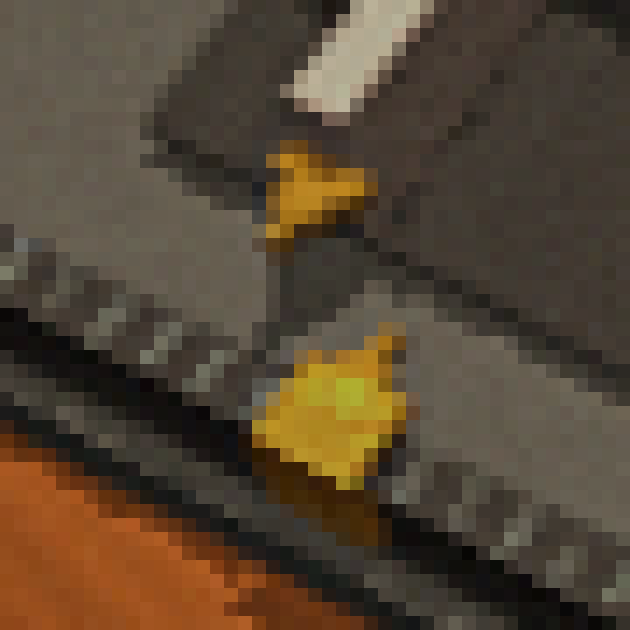

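```bash
python3 - <<'E'
from h import *
for n,a,b in(("top",(286.1,145.9),(298.2,145.2)),("scene",(187.5,212.9),(178.9,207.0))):
    print(n,w2j(onz(n,[a,b],.055)))
P=j2w(w2j(onz("top",[(286.1,145.9)],.055)))
E
```

```text
top [[122.25891293  -8.52574343  55.        ]
 [116.66428557 -37.15290317  55.        ]]
scene [[122.05981957 -11.52910649  55.        ]
 [118.91206228 -37.39297803  55.        ]]
```

drive_tool(
  targets=[-4, -4.9, 0, 0, 0, -2.5, -8, -9.7, 0, 0, 0, -5, -12, -14.5, 0, 0, 0, -7.5, -16, -19.5, 0, 0, 0, -10, -20, -24.5, 0, 0, 0, -12.5, -24, -29.5, 0, 0, 0, -15, -28, -34.5, 0, 0, 0, -17.5, -32, -39.5, 0, 0, 0, -20, -36, -44.5, 0, 0, 0, -22.5, -40, -49.5, 0, 0, 0, -25, -44, -54.5, 0, 0, 0, -27.5, -46.8, -58.4, 0, 0, 0, -30],
  grip=1,
  squeeze=10,
)

```text
time: 1.1
position: [0.3655, 0.1434, 0.2226]
tool_rot: [-0.13, 0.992, 0.0, 0.0]
ft_force: [1.6, 0.6, 0.7]
grip_width: 0.015
```

drive_tool(
  targets=[0, 0, 0, 0, 0, 0],
)

```text
time: 1.18
position: [0.3696, 0.1392, 0.2229]
tool_rot: [-0.125, 0.992, -0.002, 0.002]
ft_force: [0.6, -0.3, -0.3]
grip_width: 0.0085
```

```bash
python3 - <<'E'
from h import *
o=robot.get_obs();print(o['position'],o['q'],o['grip_width'])
from scipy.spatial.transform import Rotation as Ro
R=Ro.from_quat(o['tool_rot']).as_matrix();print(R)
t=j2w([(-100,15,120)])[0];print(t,(t-o['position'])@R*100)
E
```

```text
[0.3695885  0.13921253 0.22286078] [ 0.07766192  0.21513403  1.97515046 -0.00355222  0.94775651 -1.74092236] 0.008462150116447052
[[-0.96894248 -0.24725752  0.00376772]
 [-0.24726793  0.96894366 -0.00260031]
 [-0.00300776 -0.00345119 -0.99998952]]
[ 0.46619177 -0.09739485  0.12      ] [ -3.47882092 -25.27901109  10.38389272]
```

drive_tool(
  targets=[-0.5, -4, 0, 0, 0, -0.5, -1, -8, 0, 0, 0, -0.5, -1.5, -12, 0, 0, 0, -0.5, -2.5, -16, 0, 0, 0, -0.5, -3, -20, 1, 0, 0, -0.5, -3.5, -23, 4, 0, 0, -0.5, -3.5, -25.2, 8, 0, 0, -0.5, -3.5, -25.2, 9.4, 0, 0, -0.5, -3.5, -25.2, 9.4, 0, 0, -0.5, -3.5, -25.2, 9.4, 0, 0, -0.5],
)

```text
time: 2.02
position: [0.4624, -0.0887, 0.1276]
tool_rot: [-0.133, 0.991, 0.001, -0.002]
ft_force: [0.0, 0.7, 0.4]
grip_width: 0.0004
```

```bash
cat > st.py <<'E'
from h import *
from scipy.spatial.transform import Rotation as Ro
def st():
    o=robot.get_obs();R=Ro.from_quat(o['tool_rot']).as_matrix()
    print("t",o['time'],"jig",w2j(o['position'])[0].round(1),"f",o['ft_force'].round(2),"g",o['grip_width'],"q6",o['q'][5]); print((RJ.T@R).round(3))
st()
for n in("scene","top"):
    im,d=robot.camera(n); np.save(f"pics/{n}_last.npy",im)
    x0,y0,x1,y1=dict(top=(200,115,395,285),scene=(115,100,325,275))[n]
    import sys
    cv2.imwrite(f"pics/{n}_{sys.argv[1]}.png",cv2.resize(im[y0:y1,x0:x1,::-1],None,fx=3.4,fy=3.4,interpolation=cv2.INTER_CUBIC))
E
python3 st.py a
```

```text
t 2.0167 jig [-101.5   24.4  127.6] f [0.02 0.74 0.38] g 0.0004062488971039869 q6 -2.2645159985397005
[[-1.    -0.007 -0.003]
 [-0.007  1.     0.003]
 [ 0.003  0.003 -1.   ]]
```

View pics/scene_a.png

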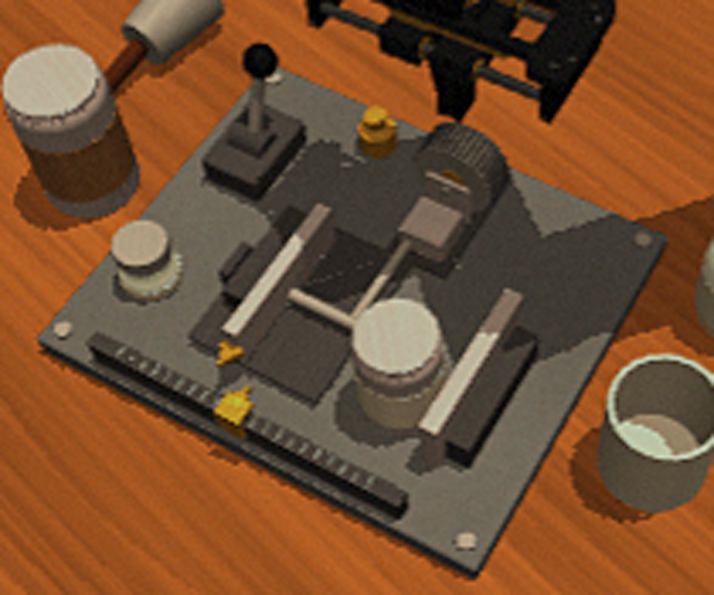

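View pics/top_a.png

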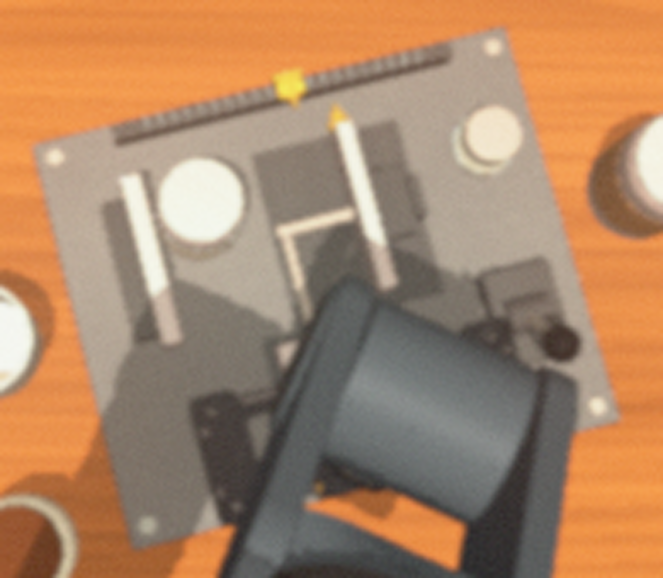

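drive_tool(
  targets=[0, -0.8, 1, 0, 0, 0, 0, -0.8, 2.5, 0, 0, 0, 0, -0.8, 3.1, 0, 0, 0, 0, -0.8, 3.4, 0, 0, 0, 0, -0.8, 3.4, 0, 0, 0],
)

```text
time: 2.53
position: [0.4659, -0.097, 0.0949]
tool_rot: [-0.133, 0.991, -0.0, 0.0]
ft_force: [-0.9, -0.5, 4.0]
grip_width: 0.0008
```

```bash
python3 st.py b
```

```text
t 2.5333 jig [-100.2   15.4   94.9] f [-0.94 -0.55  4.01] g 0.0008383723485512783 q6 -2.278670056484483
[[-1.    -0.008  0.001]
 [-0.008  1.    -0.   ]
 [-0.001 -0.    -1.   ]]
```

View pics/scene_b.png

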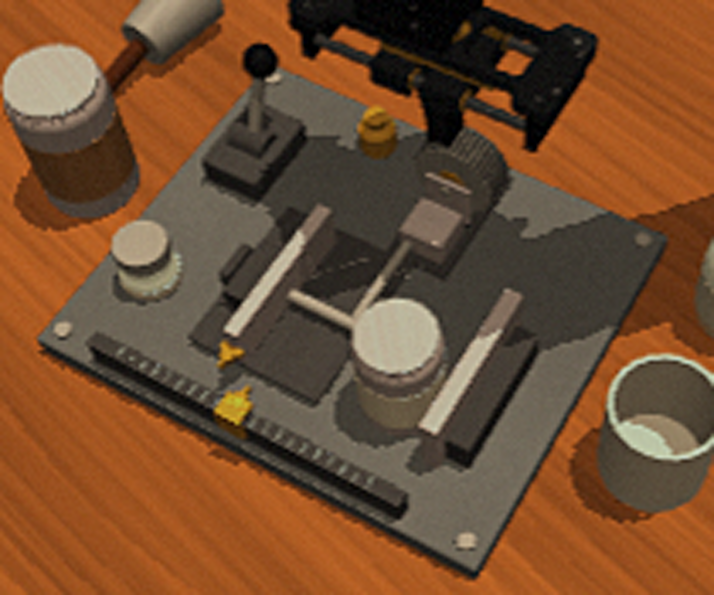

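drive_tool(
  targets=[0, 0, 0.3, 0, 0, 0, 0, 0.5, 0.3, 0, 0, 0, 0, 1.0, 0.3, 0, 0, 0, 0, 1.5, 0.3, 0, 0, 0, 0, 2.0, 0.3, 0, 0, 0, 0, 2.5, 0.3, 0, 0, 0, 0, 2.8, 0.3, 0, 0, 0, 0, 2.8, 0.3, 0, 0, 0],
)

```text
time: 3.3
position: [0.4589, -0.0701, 0.0928]
tool_rot: [-0.133, 0.991, -0.001, 0.001]
ft_force: [0.7, 0.1, 7.4]
grip_width: 0.0006
```

```bash
cat > tip.py <<'E'
from h import *
import sys
n=sys.argv[1]; k=sys.argv[2]
im,d=robot.camera("scene"); np.save("pics/scene_last.npy",im)
J=im[190:235,160:215,::-1]
cv2.imwrite(f"pics/tip_{k}.png",cv2.resize(J,None,fx=14,fy=14,interpolation=cv2.INTER_NEAREST))
im,d=robot.camera("top"); np.save("pics/top_last.npy",im)
cv2.imwrite(f"pics/tipT_{k}.png",cv2.resize(im[125:165,265:320,::-1],None,fx=14,fy=14,interpolation=cv2.INTER_NEAREST))
o=robot.get_obs();print(o['time'],w2j(o['position']).round(1),o['ft_force'])
E
python3 tip.py s 1
```

```text
3.4 [[-100.1   43.3   92.8]] [0.35890754 0.57263667 6.85668323]
```

View pics/tip_1.png

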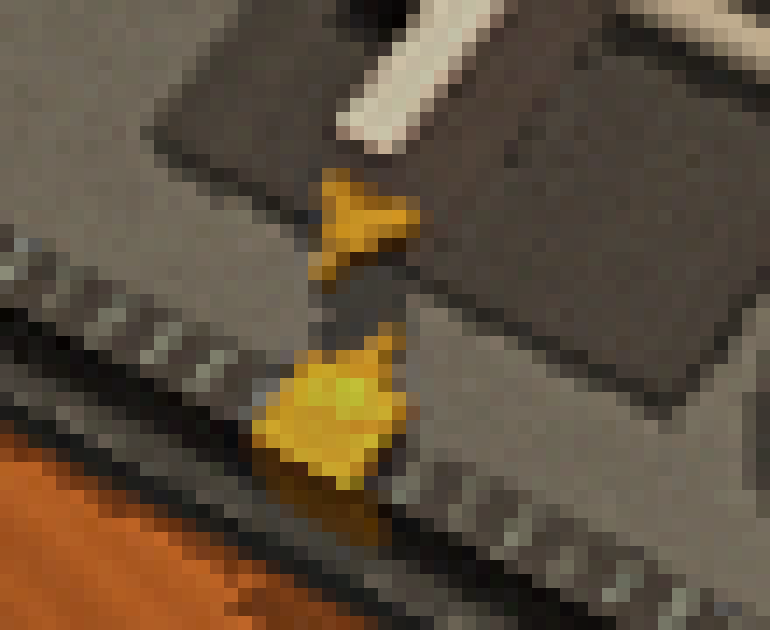

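View pics/tipT_1.png

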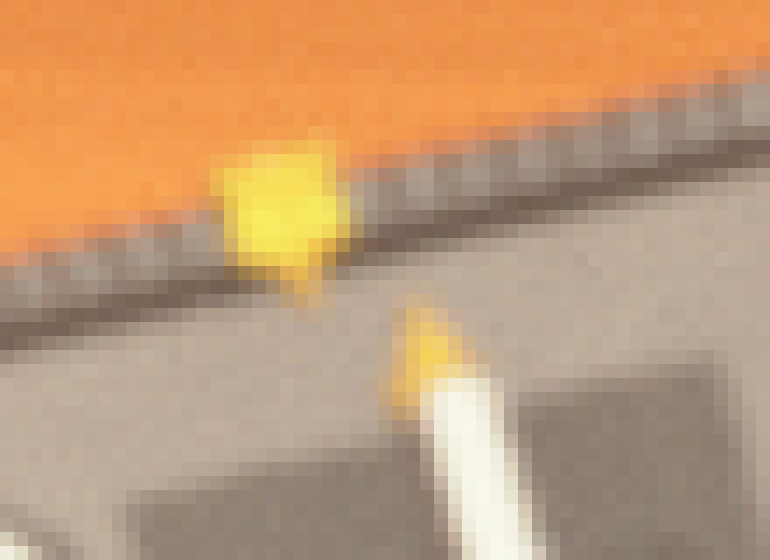

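drive_tool(
  targets=[0, 0, -1.2, 0, 0, 0, 0, 0, -1.3, 0, 0, 0, 0, -1.5, -1.3, 0, 0, 0, 0, -2.8, -1.3, 0, 0, 0, 0, -2.8, -0.6, 0, 0, 0, 0, -2.8, 0, 0, 0, 0, 0, -2.8, 0, 0, 0, 0, 0, -2.2, 0, 0, 0, 0, 0, -1.6, 0, 0, 0, 0, 0, -1, 0, 0, 0, 0, 0, -0.5, 0, 0, 0, 0, 0, 0, 0, 0, 0, 0],
)

```text
time: 4.4
position: [0.4602, -0.0707, 0.0921]
tool_rot: [-0.133, 0.991, -0.001, 0.002]
ft_force: [2.1, -0.5, 9.5]
grip_width: -0.0
```

drive_tool(
  targets=[0, 0, 0, 0, 0, 0],
)

```text
time: 4.48
position: [0.4598, -0.0697, 0.092]
tool_rot: [-0.133, 0.991, -0.001, 0.002]
ft_force: [2.8, 1.4, 8.5]
grip_width: 0.0009
```

```bash
python3 tip.py s 2
```

```text
4.5833 [[-99.1  43.4  91.9]] [2.46022533 2.42122962 7.65519353]
```

View pics/tip_2.png

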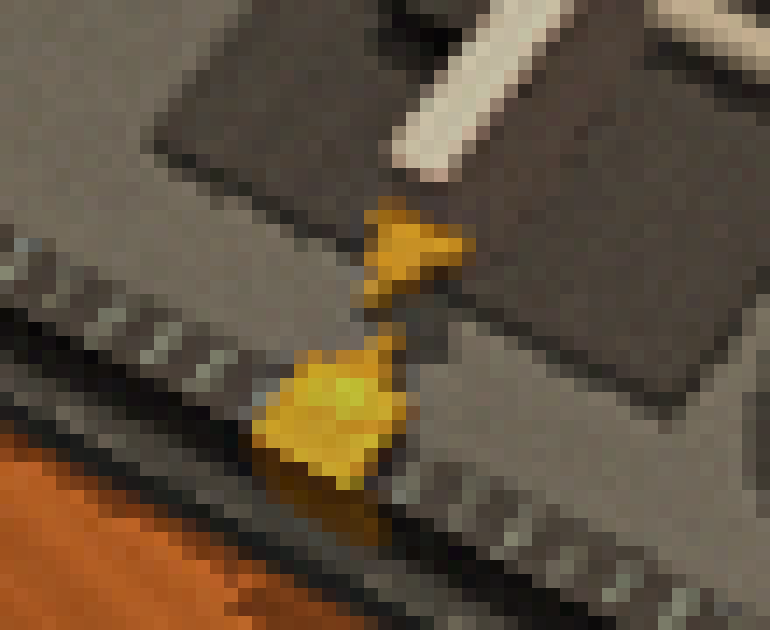

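View pics/tipT_2.png

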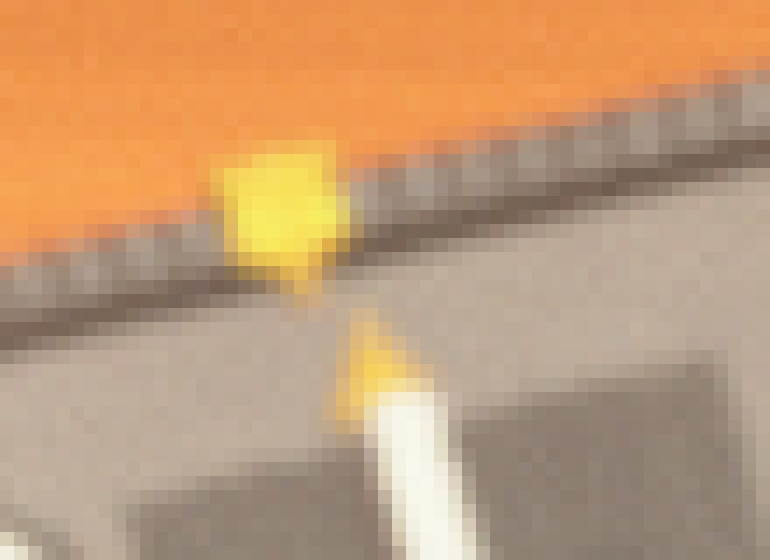

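drive_tool(
  targets=[0, 0, -1.2, 0, 0, 0, 0, 0, -1.3, 0, 0, 0, 0, -1.5, -1.3, 0, 0, 0, 0, -2.8, -1.3, 0, 0, 0, 0, -2.8, -0.6, 0, 0, 0, 0, -2.8, 0, 0, 0, 0, 0, -2.8, 0, 0, 0, 0, 0, -2.2, 0, 0, 0, 0, 0, -1.6, 0, 0, 0, 0, 0, -1, 0, 0, 0, 0, 0, -0.4, 0, 0, 0, 0, 0, -0.4, 0, 0, 0, 0],
)

```text
time: 5.58
position: [0.4606, -0.0736, 0.0919]
tool_rot: [-0.133, 0.991, -0.001, 0.002]
ft_force: [2.3, 1.8, 8.9]
grip_width: 0.0004
```

drive_tool(
  targets=[0, 0, 0, 0, 0, 0, 0, 0, -0.5, 0, 0, 0, 0, 0, -1.5, 0, 0, 0, 0, 0, -2, 0, 0, 0, 0, 0, -2, 0, 0, 0],
)

```text
time: 6.0
position: [0.4589, -0.0736, 0.1115]
tool_rot: [-0.133, 0.991, 0.0, -0.0]
ft_force: [-0.6, -0.8, 0.3]
grip_width: 0.0003
```

```bash
python3 tip.py s 3
```

```text
6.1 [[-101.2   39.9  111. ]] [-0.33148541 -0.86249858  0.42464591]
```

View pics/tip_3.png

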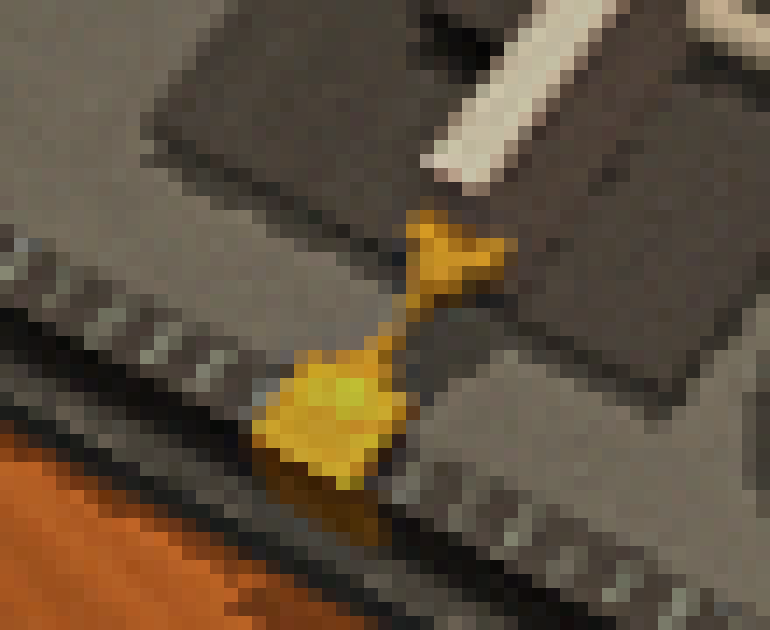

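View pics/tipT_3.png

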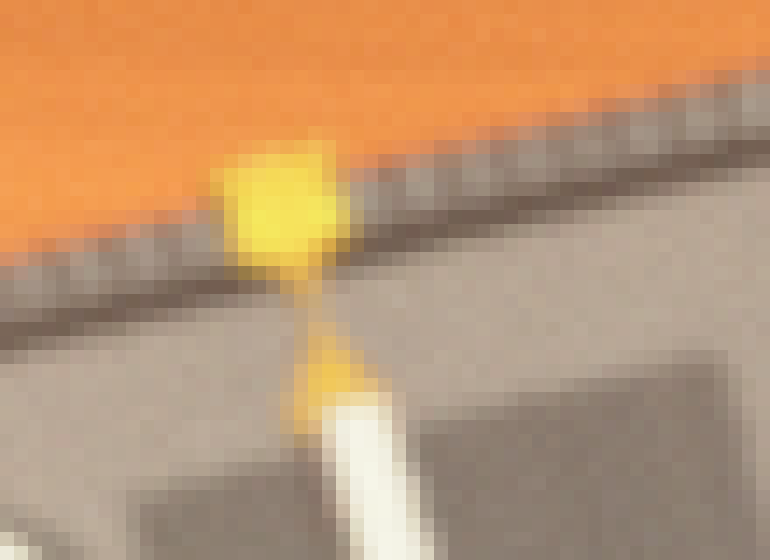

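```bash
cat > prof.py <<'E'
from h import *
def prof():
  for n in("top","scene"):
    im=np.load(f"pics/{n}_last.npy").astype(float)
    q=proj(n,j2w([(x,y,55) for x in np.arange(98,136,2) for y in np.arange(-30,10,.5)]))
    w=(im[...,0]+im[...,1])/2-im[...,2]
    v=cv2.remap(w.astype(np.float32),q[:,0].astype(np.float32).reshape(19,-1),q[:,1].astype(np.float32).reshape(19,-1),cv2.INTER_LINEAR)
    ys=np.arange(-30,10,.5)
    for i,x in enumerate(np.arange(98,136,2)):
        r=v[i]-np.median(v[i]); 
        k=np.argmax(r*(abs(ys+11)<12)); s=np.clip(r-0.3*r[k],0,None)*(abs(ys-ys[k])<8)
        print(n,x,"peak",round(r[k],0),"y",round((s*ys).sum()/s.sum(),2),"w",round(s.sum()/(.7*r[k])*.5,1))
prof()
E
python3 prof.py
```

```text
top 98 peak 23.0 y -3.16 w 5.1
top 100 peak 44.0 y -3.38 w 5.1
top 102 peak 47.0 y -3.93 w 4.7
top 104 peak 58.0 y -7.18 w 8.5
top 106 peak 84.0 y -9.66 w 9.6
top 108 peak 100.0 y -9.67 w 8.4
top 110 peak 95.0 y -9.63 w 7.5
top 112 peak 77.0 y -9.76 w 6.3
top 114 peak 61.0 y -9.77 w 5.6
top 116 peak 46.0 y -9.77 w 5.0
top 118 peak 33.0 y -9.62 w 4.4
top 120 peak 29.0 y -9.76 w 4.3
top 122 peak 38.0 y -9.55 w 5.1
top 124 peak 58.0 y -9.49 w 5.6
top 126 peak 79.0 y -9.47 w 6.3
top 128 peak 84.0 y -9.53 w 8.2
top 130 peak 74.0 y -9.54 w 11.0
top 132 peak 58.0 y -9.87 w 13.1
top 134 peak 50.0 y -11.79 w 10.7
scene 98 peak 10.0 y -4.6 w 3.4
scene 100 peak 54.0 y -4.87 w 3.6
scene 102 peak 87.0 y -6.91 w 5.5
scene 104 peak 103.0 y -14.58 w 7.2
scene 106 peak 103.0 y -12.05 w 11.1
scene 108 peak 120.0 y -11.2 w 8.4
scene 110 peak 120.0 y -10.94 w 7.7
scene 112 peak 106.0 y -10.57 w 6.9
scene 114 peak 83.0 y -11.0 w 4.8
scene 116 peak 93.0 y -10.85 w 3.4
scene 118 peak 56.0 y -10.68 w 3.6
scene 120 peak 28.0 y -10.51 w 3.0
scene 122 peak 36.0 y -11.03 w 3.8
scene 124 peak 76.0 y -10.75 w 3.4
scene 126 peak 91.0 y -11.01 w 3.6
scene 128 peak 112.0 y -10.89 w 4.6
scene 130 peak 118.0 y -11.25 w 7.7
scene 132 peak 89.0 y -10.27 w 10.3
scene 134 peak 65.0 y -13.96 w 9.3
```

```bash
python3 - <<'E'
from h import *
print(robot.grasp_offset)
im=np.load("pics/scene0im.npy");g=im.max(2)
m=(g<30).astype(np.uint8);m[:105]=0;m[135:]=0;m[:,:180]=0;m[:,205:]=0
N,l,s,c=cv2.connectedComponentsWithStats(m);i=1+s[1:,4].argmax();print(s[i],c[i],w2j(onz("scene",c[i],.105)))
im=np.load("pics/top0im.npy");m=(im.max(2)<60).astype(np.uint8);m[:200]=0;m[235:]=0;m[:,:355]=0;m[:,375:]=0
N,l,s,c=cv2.connectedComponentsWithStats(m);i=1+s[1:,4].argmax();print(s[i],c[i],w2j(onz("top",c[i],.105)))
E
```

```text
0.0187
[187 113   9  10  73] [191.04109589 117.32876712] [[ -86.80780879 -133.84469021  105.        ]]Traceback (most recent call last):
  File "<stdin>", line 7, in <module>
ValueError: attempt to get argmax of an empty sequence
```

drive_tool(
  targets=[0, 0, -2, 0, 0, 0, 0, 0, -3, 0, 0, 0, 0.5, -2.5, -3, 0, 0, 0, 1, -5, -3, 0, 0, 0, 1.5, -7.5, -3, 0, 0, 0, 2, -10, -3, 0, 0, 0, 2.8, -12.5, -3, 0, 0, 0, 3.6, -15, -3, 0, 0, 0, 3.8, -17, -3, 0, 0, 0, 3.8, -17, -3, 0, 0, 0, 3.8, -17, -3, 0, 0, 0],
)

```text
time: 7.02
position: [0.4668, -0.2484, 0.1406]
tool_rot: [-0.132, 0.991, 0.001, -0.001]
ft_force: [0.2, 0.3, -0.1]
grip_width: 0.0003
```

```bash
python3 st.py c; python3 prof.py | grep -E " (110|112|114|124|126|128) "
```

```text
t 7.0167 jig [-138.1 -131.1  140.6] f [ 0.16  0.28 -0.06] g 0.00026296768883964116 q6 -2.5359676447077564
[[-1.    -0.005 -0.001]
 [-0.005  1.     0.002]
 [ 0.001  0.002 -1.   ]]
top 110 peak 96.0 y -9.61 w 7.4
top 112 peak 78.0 y -9.77 w 6.5
top 114 peak 61.0 y -9.76 w 5.6
top 124 peak 61.0 y -9.53 w 5.4
top 126 peak 81.0 y -9.51 w 6.4
top 128 peak 85.0 y -9.39 w 8.5
scene 110 peak 123.0 y -10.99 w 7.3
scene 112 peak 104.0 y -10.7 w 6.8
scene 114 peak 80.0 y -10.98 w 4.8
scene 124 peak 75.0 y -10.74 w 3.5
scene 126 peak 91.0 y -10.98 w 3.6
scene 128 peak 106.0 y -10.91 w 4.7
```

View pics/scene_c.png

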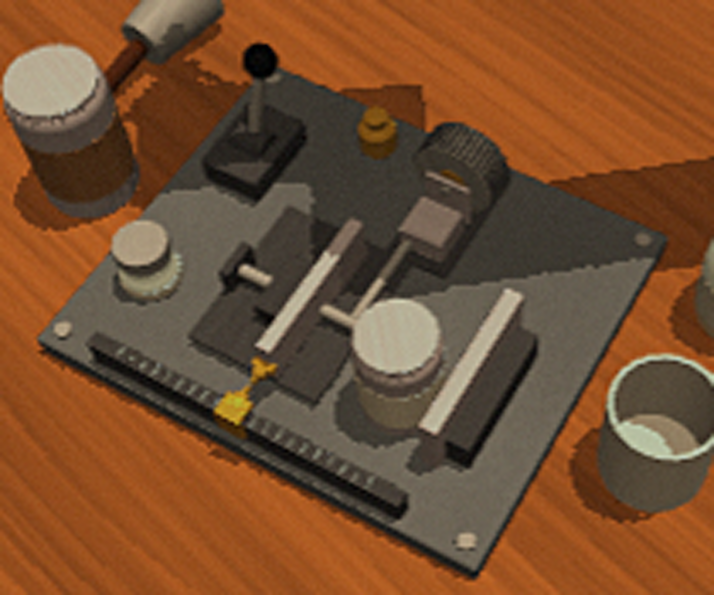

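drive_tool(
  targets=[0, 0, 2.5, 0, 0, 0, 0, 0, 5, 0, 0, 0, 0, 0, 5, 0, 0, 0, -1, 0, 5, 0, 0, 0, -2, 0, 5, 0, 0, 0, -3, 0, 5, 0, 0, 0, -4, 0, 5, 0, 0, 0, -5, 0, 5, 0, 0, 0, -6, 0, 5, 0, 0, 0, -7, 0, 5, 0, 0, 0, -7.8, 0, 5, 0, 0, 0, -7.8, 0, 5, 0, 0, 0],
)

```text
time: 8.12
position: [0.5446, -0.227, 0.0915]
tool_rot: [-0.133, 0.991, -0.0, 0.001]
ft_force: [-0.3, 0.1, 0.2]
grip_width: 0.0002
```

```bash
python3 st.py d
```

```text
t 8.1167 jig [ -57.4 -130.4   91.5] f [-0.25  0.08  0.21] g 0.0001870390989272405 q6 -2.423463127724078
[[-1.    -0.009  0.002]
 [-0.009  1.    -0.001]
 [-0.002 -0.001 -1.   ]]
```

View pics/scene_d.png

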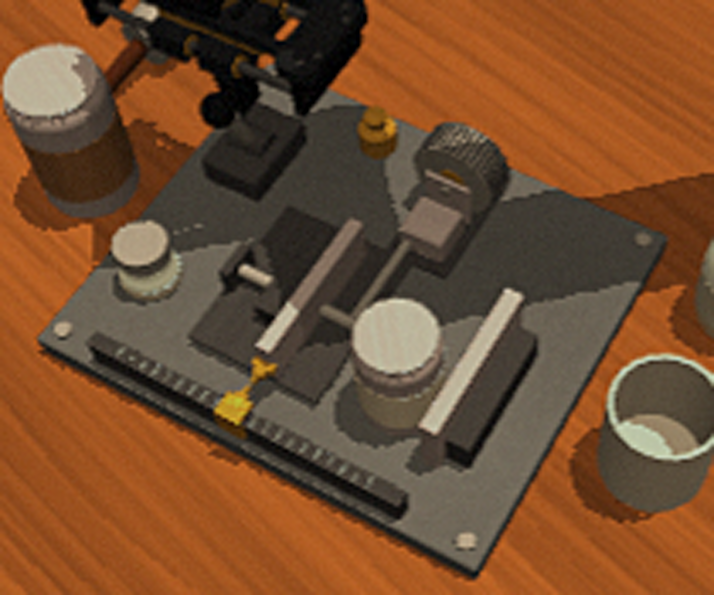

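drive_tool(
  targets=[-0.4, 0, 0, 0, 0, 0, -0.8, 0, 0, 0, 0, 0, -1, 0, 0, 0, 0, 0, -1, 0, 0, 0, 0, 0],
)

```text
time: 8.55
position: [0.5522, -0.2248, 0.0914]
tool_rot: [-0.133, 0.991, 0.0, -0.0]
ft_force: [-0.3, -0.0, -1.4]
grip_width: 0.0003
```

```bash
python3 - <<'E'
from h import *
o=robot.get_obs();print(w2j(o['position']),o['ft_force'])
E
```

```text
[[ -49.45064904 -130.12936927   91.366632  ]] [-0.34473445 -0.04222635 -1.3968694 ]
```

drive_tool(
  targets=[-0.3, 0, 0, 0, 0, 0, -0.4, 0, 0, 0, 0, 0, -0.4, 0, 0, 0, 0, 0],
)

```text
time: 8.8
position: [0.5529, -0.2243, 0.0912]
tool_rot: [-0.134, 0.991, 0.0, -0.004]
ft_force: [-6.9, -4.3, 1.7]
grip_width: 0.0003
```

drive_tool(
  targets=[1, 0, 0, 0, 0, 0, 3, 0, 0, 0, 0, 0, 5, 0, 0, 0, 0, 0, 5.5, 0, -2, 0, 0, 0, 7, 0, -5, 0, 0, 0, 9, 0, -9, 0, 0, 0, 9, 0, -10, 0, 0, 0, 9, 0, -10, 0, 0, 0],
)

```text
time: 9.47
position: [0.4707, -0.2494, 0.1956]
tool_rot: [-0.132, 0.991, -0.003, 0.003]
ft_force: [0.5, 0.6, -0.1]
grip_width: 0.0006
```

```bash
python3 st.py e; python3 prof.py | grep -E " (110|112|114|124|126|128) "
```

```text
t 9.4667 jig [-134.5 -133.1  195.6] f [ 0.51  0.59 -0.11] g 0.0005687102496928807 q6 -2.5336649853356352
[[-1.    -0.006  0.006]
 [-0.006  1.    -0.007]
 [-0.006 -0.007 -1.   ]]
top 110 peak 96.0 y -9.64 w 7.2
top 112 peak 78.0 y -9.7 w 6.3
top 114 peak 60.0 y -9.73 w 5.6
top 124 peak 58.0 y -9.5 w 5.4
top 126 peak 80.0 y -9.46 w 6.2
top 128 peak 86.0 y -9.43 w 8.0
scene 110 peak 119.0 y -11.01 w 7.4
scene 112 peak 102.0 y -10.73 w 6.6
scene 114 peak 79.0 y -11.05 w 5.0
scene 124 peak 74.0 y -10.71 w 3.5
scene 126 peak 87.0 y -10.98 w 3.6
scene 128 peak 106.0 y -10.89 w 4.7
```

View pics/scene_e.png

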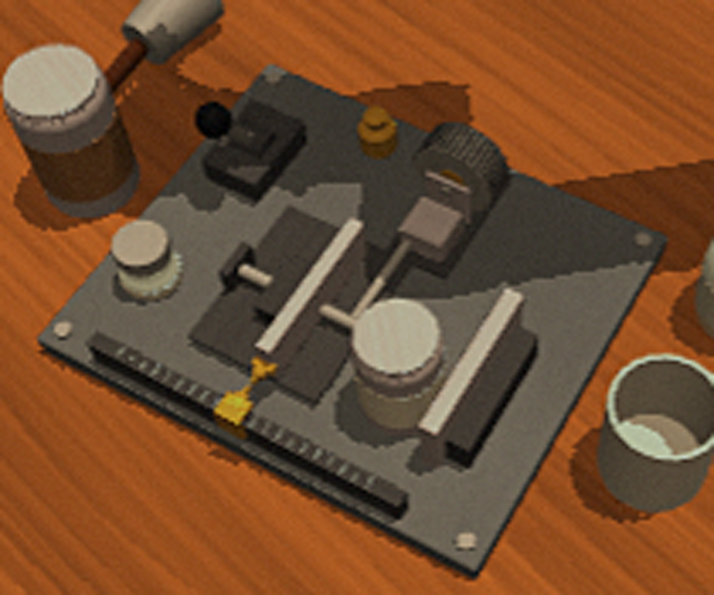

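View pics/top_e.png

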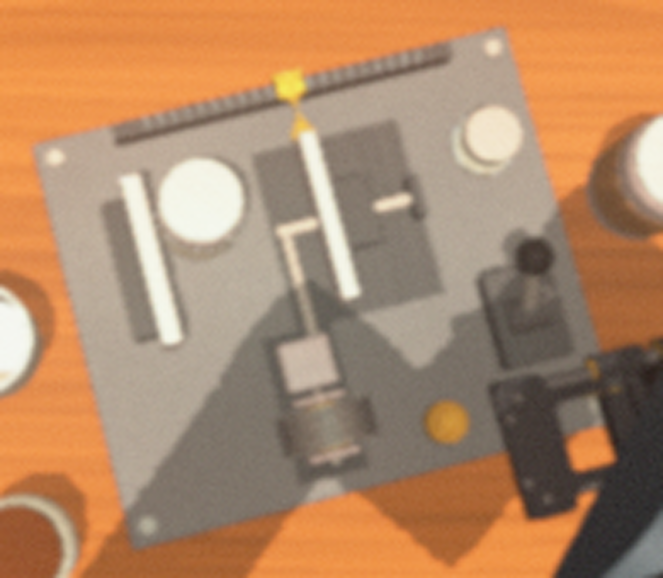

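```bash
python3 - <<'E'
from h import *
print(w2j(onz("scene",[(177.3,134.9)],.103)),w2j(onz("top",[(200+534/3.4-.4,115+257/3.4-.4)],.103)))
E
```

```text
[[ -25.24324497 -132.54007294  103.        ]] [[ -26.42615573 -130.26568649  103.        ]]
```

drive_tool(
  targets=[0, 0, 0, 0, 0, 0, 0, 0, 0, 0, 0, 0, 0, 0, 0, 0, 0, 0],
)

```text
time: 9.82
position: [0.469, -0.2468, 0.1901]
tool_rot: [-0.133, 0.991, 0.001, -0.001]
ft_force: [0.2, 0.5, 0.3]
grip_width: 0.0007
```

Both knob measurements (jig x −25 and −26 mm, against −26.5 expected) put the lever fully over. The pointers are in line, so I'm handing in.

```bash
python3 -c "
from rig import robot
print(robot.hand_in())"
```

```text
the job is handed in; nothing more can be done
None
```

I set the guide in three fingertip strokes on the wheel, pushed the lock lever to its stop and handed the job in at about 9.8 s. The hand-in gave no verdict.

- **Guide:** with the finger off the wheel, the pointers were about 0.2 mm apart along jig y in the top view and within about 0.2 mm in the scene view. The limit is 2.5 mm. This did not change after the lever was moved.
- **Absolute positions:** the two cameras disagree by about 1.3 mm on where the pointers are. Both pointers shift together, so the gap between them is not affected.
- **Lever:** I pushed until it stopped moving, at about 8 N. Afterwards the knob measured jig x = −25 mm in one view and −26 mm in the other, against −26.5 mm expected fully over.
- **Everything else:** the arm is clear, about 190 mm above the counter, with no contact force. By eye in the last pictures, the loose things in view stood where they started. I did not measure them, and the jar was outside those pictures.

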